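Make up two test kits on the lab bench

ROBOT

A 6-joint arm with a two-finger parallel gripper is mounted at the origin on the work surface. World frame = base frame: x ahead of the robot, y to its left, z up, the work surface at z = 0. Lengths are in m, angles in rad, forces in N, time in s.
With the tool pointing down it reaches from about 0.3 to 0.775 m from the base axis. Payload 14.6 kg.
Tool frame: the origin (TCP) lies at the very end of the fingers, on their centre line; the grasp point (between the pads) lies 19 mm behind it; z points along the fingers, y is the direction in which the jaws open and shut (so a half turn about z gives the same grasp; the last joint's range is limited). The gripper opens to 94 mm and grips with 3 to 60 N. Pads are 16 mm wide; open, the fingers measure 119 mm over their backs; the gripper's body (75 mm by 177 mm) begins 78 mm behind the grasp point.
Start: joints at [1.146, 0.3, 1.521, -0, 1.321, -0.067], TCP at [0.193, 0.515, 0.205] pointing down, gripper open.
Joint ranges: [-3.03, 3.03], [-0.79, 2.21], [0.23, 2.52], [-1.04, 4.18], [0, 3.07], [-2.55, 2.55]. Speed limits (rad/s): [2.22, 2.22, 2.57, 3.14, 3.14, 3.14].

INTERFACE

Orientations are given as [roll, pitch, yaw] about the fixed x, y, z axes, in that order (R = Rz(yaw) Ry(pitch) Rx(roll)).
In Python, from station import status, camera, ctrl gives the robot as it stands. The module is installed in compiled form; this text tells all that it offers.
- The arm moves only by the shell command python3 -m jog 'ROWS' [FORCE]. ROWS is JSON, a list of rows, each a list of 7 numbers: the shift along the tool's x, y, z each as a share of 1000 mm, from -1 to 1, then the turn, a rotation vector about the tool's x, y, z each as a share of pi/2 rad, from -1 to 1, then the opening, from -1 (shut) to 1 (fully open), so that 0 is half open. A call has 1 to 20 rows; each row is the pose to reach, as a shift and turn from the pose measured when the call began, along the tool's axes at that moment; what a row does not reach only later rows make up. A row lasts 1/10 s, in which the tool goes at most 50 mm and 8.59 degrees, less where a joint would pass 70% of its speed; a pose out of reach is approached as far as the arm can. A call with a number of a shift or a turn outside -1 to 1 is refused whole. A call with a gripper value outside its range is refused whole. The fingers move at their own pace and stop on an object; FORCE is the grip in N (left out, the last holds). Time passes only in rows, so rows that repeat a pose let the fingers close. It gives the time, the measured TCP pose, the force and the opening at its end, in the units of the state.
- status.get_obs(): the state, without advancing time (a new reading comes with each control period).
- camera(name): name is "scene" or "top" or "wrist"; returns a dict with "image" (420x560x3 uint8, red, green, blue), "fx", "fy", "cx", "cy" (pixels), "world_from_camera" (4x4, takes a point from camera to world coordinates). Camera axes: x right, y down, z forward; pixel columns grow to the right and rows downward; lengths in m; the calibration is good to about 2 mm. A picture is of the moment at which its call begins. There is no depth.
- ctrl.hand_in(): hands the job in, once; it reports no verdict.
The state is a dict: "time_s": time; "qpos": joint angles; "joint_vel": joint speeds; "tau": joint torques, N m; "ee_pos": TCP position; "eef_rot": TCP orientation; "force": force on the tool from outside, world axes, zero at the start; "moment": the same for the moment, N m; "grip_width": finger opening in m.
Only numpy, scipy, OpenCV 4.12 (cv2) and the standard library are available. Lean on these libraries where they do the work, as an engineer would, in place of code of your own. Each camera call takes 0.05 s, during which the arm holds its last target.

TASK

Make up the two kits from the stock on the bench: first the blue tray, with the red-capped brown bottle and the white porcelain crucible, and only when it is complete the white tray, with the white-capped brown bottle, the brass weight and the green-lidded jar. Set each thing down gently and upright on the floor of a compartment of its own in the right tray, any compartment of that tray. Leave the black-capped bottle, the pink tip box and the mortar where they are, and let go of everything.

Things in the scene. Friction and masses are not known exactly. Their poses are not given: they have to be found in the camera images.
- blue_tray: Fixed blue plastic kit tray with two equal square compartments in a row along its own x axis. Outside 139 x 72 mm (x, y), 16 mm high; all walls 5 mm thick, floor 5 mm thick (compartment floors 5 mm above the bench); each compartment 62 x 62 mm, their centres on the tray's x axis at x = -33.5 and +33.5 mm. Origin: centre of the underside; z up.
- white_tray: Fixed white plastic kit tray with three equal square compartments in a row along its own x axis. Outside 206 x 72 mm (x, y), 16 mm high; all walls 5 mm thick, floor 5 mm thick (compartment floors 5 mm above the bench); each compartment 62 x 62 mm, their centres on the tray's x axis at x = -67, 0 and +67 mm. Origin: centre of the underside; z up.
- red_cap_bottle: Loose small brown bottle with a red screw cap: round body 42 mm in diameter and straight-sided from the base to 56 mm height (paper band at 18 to 40 mm), shoulder above, cap 31 mm wide at 66 to 84 mm height (overall 84 mm). About 130 g. Origin: centre of its underside, z up along its axis. Goes in the blue tray.
- crucible: Loose white porcelain crucible: a straight-sided open cup, 42 mm outside diameter, 46 mm high, wall 3 mm, empty. About 60 g. Origin: centre of its underside, z up along its axis. Goes in the blue tray.
- white_cap_bottle: Loose small brown bottle with a white screw cap: round body 42 mm in diameter and straight-sided from the base to 56 mm height (paper band at 18 to 40 mm), shoulder above, cap 31 mm wide at 66 to 84 mm height (overall 84 mm). About 130 g. Origin: centre of its underside, z up along its axis. Goes in the white tray.
- brass_weight: Loose brass balance weight: solid cylinder 40 mm in diameter and 42 mm high, with a 20 mm wide knob above it, overall 60 mm high. About 420 g. Origin: centre of its underside, z up along its axis. Goes in the white tray.
- green_lid_jar: Loose squat white plastic jar, 41 mm in diameter up to 34 mm height, with a green screw lid 44 mm in diameter from 34 to 50 mm height (overall 50 mm). About 90 g. Origin: centre of its underside, z up along its axis. Goes in the white tray.
- black_cap_bottle: Loose small brown bottle with a black screw cap: round body 42 mm in diameter and straight-sided from the base to 56 mm height (paper band at 18 to 40 mm), shoulder above, cap 31 mm wide at 66 to 84 mm height (overall 84 mm). About 130 g. Origin: centre of its underside, z up along its axis. Stands among the stock; not part of either kit, stays where it is.
- tip_box: Loose pipette-tip box with a pink top, 80 x 120 mm (x, y), 56 mm high. Origin: centre of its underside. Bystander, stays where it is.
- mortar: Loose white porcelain mortar, rim diameter 90 mm, 50 mm high, with a pestle leaning in it that reaches to about 80 mm height and 60 mm from the axis. Origin: centre of its underside. Bystander, stays where it is.
Mind the look-alikes: they are no part of the job. What is shaped like the red_cap_bottle but purple or turquoise is not meant.

How it is judged:
By the outcome, as a careful person would: the job done as asked, in the order asked, and still so for the second after the job is handed in, with the robot touching nothing.
It also fails if it takes over 138 s, if anything falls off the work surface, if the arm or the gripper's body presses on something with over 40 N, if the wrist force passes 120 N, or if a joint passes its speed limit or range.

## Working session

There is one attempt and no reset: what is moved stays moved. The work goes in short steps, Python scripts to look and compute and a shell command to move; the robot and the scene stay as the last step left them, time stands still between calls to the robot, and variables do not carry over. Pictures are saved under pics/ and viewed, and the job is handed in when it is done.

```bash
mkdir -p pics
python3 - <<'E'
from station import status,camera
import cv2,numpy as np
for n in ["scene","top","wrist"]:
    c=camera(n); cv2.imwrite(f"pics/{n}0.png",c["image"][:,:,::-1]); np.savez(f"{n}0.npz",**c)
    print(n,c["fx"],c["cx"],c["cy"],np.round(c["world_from_camera"],3).tolist())
o=status.get_obs(); print(o)
E
```

```text
scene 405.1685066169895 280.64422764786696 204.54189391235477 [[0.425, 0.561, -0.711, 1.234], [0.905, -0.257, 0.338, -0.296], [0.007, -0.787, -0.617, 0.589], [0.0, 0.0, 0.0, 1.0]]
top 402.0623989711235 268.8844753471297 207.71851897454246 [[0.029, -0.988, 0.154, 0.451], [-1.0, -0.027, 0.016, -0.018], [-0.012, -0.155, -0.988, 0.937], [0.0, 0.0, 0.0, 1.0]]
wrist 358.78146139561227 281.6627584933557 210.83821516192248 [[0.349, 0.911, 0.219, 0.129], [0.937, -0.34, -0.082, 0.54], [-0.001, 0.234, -0.972, 0.385], [0.0, 0.0, 0.0, 1.0]]
{'time_s': 0.15, 'qpos': array([ 1.14639993e+00,  3.00353471e-01,  1.52142180e+00,  1.07660076e-05,
        1.32072185e+00, -6.66136996e-02]), 'joint_vel': array([ 0.00169064, -0.00085324, -0.00293274,  0.00147234,  0.00014645,
       -0.0009616 ]), 'tau': array([-7.49345145e-05, -5.31954825e+01, -3.52824354e+01,  7.07379752e-02,
        2.34966853e-02, -8.66065329e-05]), 'ee_pos': array([0.19253363, 0.51498626, 0.20501824]), 'eef_rot': array([-3.14069089e+00, -7.06106208e-05,  2.78380726e+00]), 'force': array([ 0.49819985,  0.32315916, -0.06762492]), 'moment': array([ 0.07355856, -0.03420556, -0.01471277]), 'grip_width': 0.09398073265892824}
```

View pics/scene0.png

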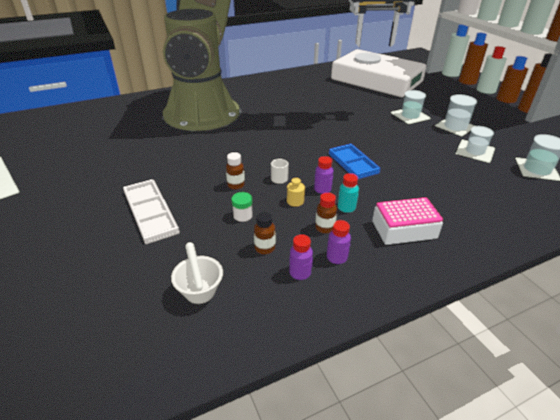

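View pics/top0.png

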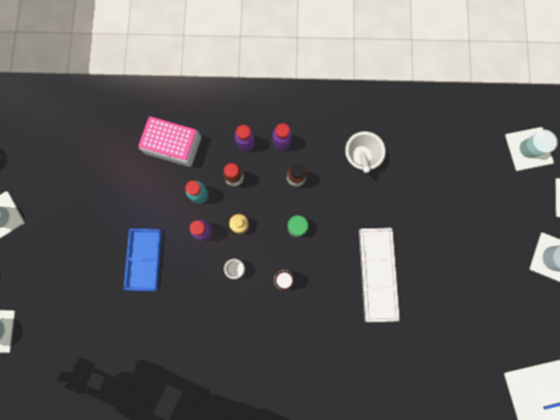

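View pics/wrist0.png

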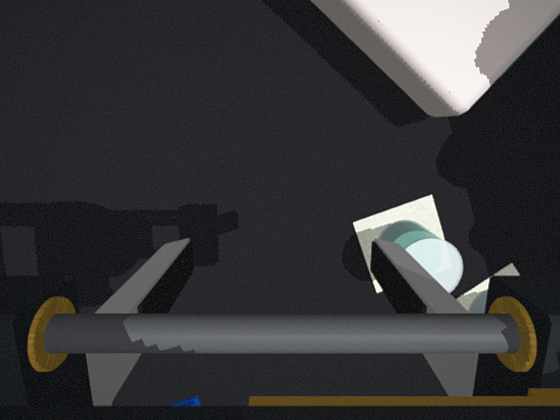

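```bash
cat > h.py <<'E'
import numpy as np,cv2
def load(n): return dict(np.load(n+".npz"))
def ray(c,u,v):
    T=c["world_from_camera"]; d=T[:3,:3]@np.array([(u-c["cx"])/c["fx"],(v-c["cy"])/c["fy"],1]); return T[:3,3],d/np.linalg.norm(d)
def onz(c,u,v,z):
    o,d=ray(c,u,v); return o+d*(z-o[2])/d[2]
def proj(c,p):
    T=np.linalg.inv(c["world_from_camera"]); q=T[:3,:3]@np.array(p)+T[:3,3]; return c["fx"]*q[0]/q[2]+c["cx"],c["fy"]*q[1]/q[2]+c["cy"]
def tri(c1,p1,c2,p2):
    o1,d1=ray(c1,*p1);o2,d2=ray(c2,*p2)
    A=np.c_[d1,-d2]; t=np.linalg.lstsq(A,o2-o1,rcond=None)[0]
    a=o1+t[0]*d1;b=o2+t[1]*d2; return (a+b)/2,np.linalg.norm(a-b)
def mask(img,lo,hi): return cv2.inRange(cv2.cvtColor(img,cv2.COLOR_RGB2HSV),np.array(lo),np.array(hi))
def blobs(m,amin=20):
    n,l,s,c=cv2.connectedComponentsWithStats(m); return [(tuple(np.round(c[i],1)),s[i].tolist()) for i in range(1,n) if s[i][4]>=amin]
E
python3 - <<'E'
from h import *
t=load("top0");s=load("scene0")
for n,c in (("top",t),("scene",s)):
    im=c["image"]
    for nm,lo,hi in (("red",(0,150,90),(6,255,255)),("red2",(174,150,90),(179,255,255)),("green",(50,120,60),(80,255,255)),("yellow",(18,90,80),(32,255,255)),("blue",(105,150,80),(120,255,255)),("white",(0,0,150),(179,40,255))):
        print(n,nm,[b for b in blobs(mask(im,lo,hi)) if 80<b[0][1]<330 and 110<b[0][0]<440])
im=t["image"][105:335,120:410,::-1]; cv2.imwrite("pics/topc.png",cv2.resize(im,None,fx=2.6,fy=2.6,interpolation=cv2.INTER_CUBIC))
im=s["image"][130:310,110:450,::-1]; cv2.imwrite("pics/scenec.png",cv2.resize(im,None,fx=2.3,fy=2.3,interpolation=cv2.INTER_CUBIC))
E
```

```text
top red [((np.float64(282.1), np.float64(129.7)), [276, 123, 13, 15, 139]), ((np.float64(242.9), np.float64(131.1)), [236, 125, 13, 14, 137]), ((np.float64(230.9), np.float64(170.4)), [224, 163, 15, 16, 189]), ((np.float64(192.3), np.float64(187.4)), [185, 181, 15, 14, 148]), ((np.float64(196.6), np.float64(227.3)), [190, 221, 14, 13, 136])]
top red2 []
top green [((np.float64(297.7), np.float64(224.9)), [288, 216, 20, 19, 304])]
top yellow [((np.float64(238.4), np.float64(223.2)), [229, 214, 20, 20, 322])]
top blue [((np.float64(142.3), np.float64(259.6)), [124, 229, 37, 62, 2028])]
top white [((np.float64(365.6), np.float64(150.6)), [345, 131, 40, 41, 1148]), ((np.float64(163.7), np.float64(155.2)), [140, 148, 47, 15, 76]), ((np.float64(378.7), np.float64(274.7)), [359, 228, 40, 94, 3152]), ((np.float64(233.8), np.float64(268.5)), [224, 259, 20, 20, 306]), ((np.float64(284.1), np.float64(279.8)), [277, 272, 15, 16, 194])]
scene red [((np.float64(324.8), np.float64(161.6)), [318, 156, 14, 12, 134]), ((np.float64(349.6), np.float64(180.0)), [343, 173, 15, 14, 144]), ((np.float64(327.
[... 423 characters left out ...]
51, 36, 996])]
scene white [((np.float64(410.6), np.float64(116.1)), [391, 109, 39, 15, 255]), ((np.float64(233.8), np.float64(158.3)), [227, 152, 14, 14, 156]), ((np.float64(279.3), np.float64(170.4)), [271, 159, 18, 24, 367]), ((np.float64(235.4), np.float64(178.4)), [227, 171, 17, 13, 135]), ((np.float64(150.3), np.float64(210.8)), [123, 179, 56, 65, 2081]), ((np.float64(242.6), np.float64(213.7)), [234, 206, 18, 15, 211]), ((np.float64(405.7), np.float64(230.5)), [374, 207, 69, 37, 1078]), ((np.float64(325.2), np.float64(221.6)), [316, 216, 20, 12, 148]), ((np.float64(264.7), np.float64(242.4)), [255, 235, 20, 14, 167]), ((np.float64(196.6), np.float64(275.8)), [171, 242, 52, 61, 1920])]
```

View pics/topc.png

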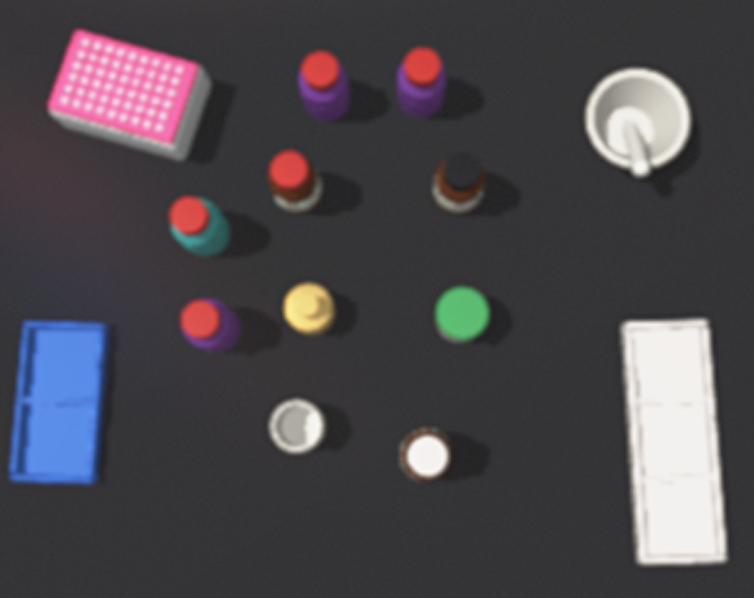

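View pics/scenec.png

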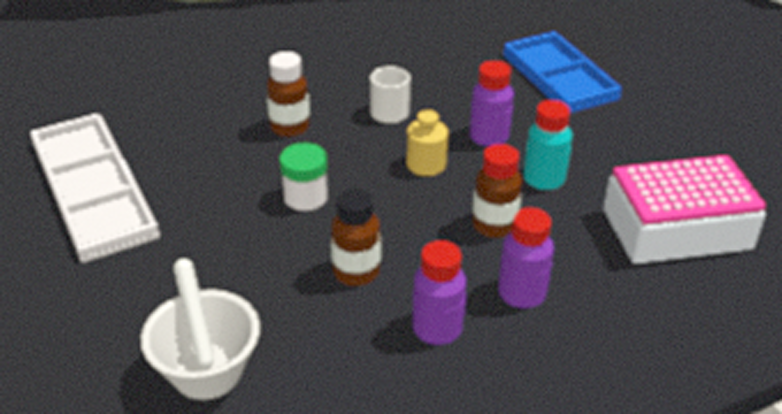

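Red-capped candidates (top view): purple (282,130), (243,131) and (197,227); turquoise (192,187); brown with a paper band (231,170). In the scene view the brown one is at (327,200). The enlarged crops show it is the only one with a brown body and a band, so it is the one meant. Next: positions.

Run:
```python
from h import *
np.set_printoptions(precision=4,suppress=True)
t=load("top0");s=load("scene0")
P={"red":((230.9,170.4),(327.4,200),.08),"purpA":((282.1,129.7),(301.3,242.3),.08),"purpB":((242.9,131.1),(340.6,227.6),.08),"turq":((192.3,187.4),(349.6,180),.08),"purpC":((196.6,227.3),(324.8,161.6),.08),"whitecap":((284.1,279.8),(233.8,158.3),.08),"green":((297.7,224.9),(241.4,199.7),.048),"brass":((238.4,223.2),(295.4,192.4),.035),"cruc":((233.8,268.5),(279.3,170.4),.035),"black":((298,172),(264,220),.08)}
for k,(a,b,z) in P.items():
    p,e=tri(t,a,s,b); print(k,"tri",p,round(e,4),"top",onz(t,*a,z)[:2],"scene",onz(s,*b,z)[:2])
for n,lo,hi,l in (("blue",(105,150,80),(120,255,255),.139),("white",(0,0,150),(179,40,255),.206)):
  for cn,c in (("top",t),("scene",s)):
    m=mask(c["image"],lo,hi); m=cv2.morphologyEx(m,cv2.MORPH_CLOSE,np.ones((5,5)))
    cs,_=cv2.findContours(m,cv2.RETR_EXTERNAL,cv2.CHAIN_APPROX_NONE)
    tgt={"bluetop":(142,259),"bluescene":(354,160),"whitetop":(378,275),"whitescene":(150,211)}[n+cn]
    k=[x for x in cs if cv2.pointPolygonTest(x,tgt,False)>=0][0]
    q=np.array([onz(c,u,v,.016)[:2] for u,v in k[:,0]])
    r=cv2.minAreaRect((q*1000).astype(np.float32)); print(n,cn,r,cv2.boxPoints(r).tolist())
```

```text
red tri [0.6674 0.0822 0.0738] 0.0007 top [0.666  0.0818] scene [0.6742 0.0772]
purpA tri [ 0.7624 -0.0287  0.0779] 0.001 top [ 0.7619 -0.0282] scene [ 0.7643 -0.0303]
purpB tri [0.7572 0.0587 0.0774] 0.0011 top [0.7565 0.0589] scene [0.7595 0.0563]
turq tri [0.6262 0.1643 0.0753] 0.0024 top [0.6258 0.1644] scene [0.6315 0.1588]
purpC tri [0.5388 0.1501 0.0772] 0.001 top [0.5387 0.15  ] scene [0.5425 0.1472]
whitecap tri [ 0.4331 -0.0405  0.0756] 0.0004 top [ 0.4333 -0.0402] scene [ 0.4399 -0.0428]
green tri [ 0.554  -0.0688  0.0436] 0.0002 top [ 0.5535 -0.0685] scene [ 0.5595 -0.0707]
brass tri [0.5562 0.0652 0.0242] 0.0012 top [0.5552 0.0647] scene [0.569  0.0577]
cruc tri [0.4535 0.0714 0.0228] 0.0015 top [0.4538 0.0709] scene [0.4701 0.0628]
black tri [ 0.6687 -0.0646  0.0716] 0.0024 top [ 0.6662 -0.0652] scene [ 0.6783 -0.0672]
blue top ((469.1250915527344, 282.3732604980469), (75.63432312011719, 139.63011169433594), 89.54736328125) [[399.0134582519531, 245.10882568359375], [538.6392211914062, 244.0057373046875], [539.2366943359375, 319.6376953125], [399.6109619140625, 320.74078
[... 153 characters left out ...]
475585938], [558.6741333007812, 230.75491333007812], [559.4898071289062, 319.6826477050781], [398.90887451171875, 321.1556091308594]]
white top ((451.6807861328125, -254.23373413085938), (207.90261840820312, 75.90110778808594), 3.3177669048309326) [[345.7073669433594, -222.36282348632812], [350.1000671386719, -298.1366882324219], [557.6541748046875, -286.1046447753906], [553.261474609375, -210.33078002929688]]
white scene ((460.8038330078125, -257.03765869140625), (226.07601928710938, 74.42106628417969), 3.5748915672302246) [[345.66558837890625, -226.94781494140625], [350.30596923828125, -301.22406005859375], [575.9420776367188, -287.12750244140625], [571.3016967773438, -212.85125732421875]]
```

```bash
cat > d.py <<'E'
import sys,numpy as np
from station import status
from scipy.spatial.transform import Rotation as R
o=status.get_obs(); r=R.from_euler('xyz',o['eef_rot'])
for a in sys.argv[1:]:
    p=np.array(eval(a)); print(a,"tool delta",np.round(r.inv().apply(p-o['ee_pos']),3))
tgt=R.from_euler('xyz',[np.pi,0,2.784]); print("t",round(o['time_s'],2),"pos",np.round(o['ee_pos'],4),"turn/(pi/2)",np.round((r.inv()*tgt).as_rotvec()/(np.pi/2),4),"w",round(o['grip_width'],4),"F",np.round(o['force'],1))
E
python3 d.py "(.667,.082,.2)"
```

```text
(.667,.082,.2) tool delta [-0.596 -0.239  0.005]
t 0.15 pos [0.1925 0.515  0.205 ] turn/(pi/2) [-0.0006 -0.     -0.0001] w 0.094 F [ 0.5  0.3 -0.1]
```

```bash
python3 -m jog '[[-0.596,-0.239,0.005,0,0,0,0.6],[-0.596,-0.239,0.005,0,0,0,0.6],[-0.596,-0.239,0.005,0,0,0,0.6],[-0.596,-0.239,0.005,0,0,0,0.6],[-0.596,-0.239,0.005,0,0,0,0.6],[-0.596,-0.239,0.005,0,0,0,0.6],[-0.596,-0.239,0.005,0,0,0,0.6],[-0.596,-0.239,0.005,0,0,0,0.6],[-0.596,-0.239,0.005,0,0,0,0.6],[-0.596,-0.239,0.005,0,0,0,0.6],[-0.596,-0.239,0.005,0,0,0,0.6],[-0.596,-0.239,0.005,0,0,0,0.6],[-0.596,-0.239,0.005,0,0,0,0.6],[-0.596,-0.239,0.005,0,0,0,0.6],[-0.596,-0.239,0.005,0,0,0,0.6],[-0.596,-0.239,0.005,0,0,0,0.6],[-0.596,-0.239,0.005,0,0,0,0.6],[-0.596,-0.239,0.005,0,0,0,0.6]]' 35
python3 d.py "(.667,.082,.018)"
python3 - <<'E'
from station import camera
import cv2,numpy as np
c=camera("wrist"); cv2.imwrite("pics/w1.png",c["image"][:,:,::-1]); np.savez("w1.npz",**c)
E
```

```text
time_s: 1.95
ee_pos: [0.6667, 0.0833, 0.2007]
eef_rot: [-3.141, 0.0, 2.785]
force: [-0.1, 0.4, -0.2]
grip_width: 0.0748
(.667,.082,.018) tool delta [-0.001 -0.001  0.183]
t 1.95 pos [0.6667 0.0833 0.2007] turn/(pi/2) [-0.0004  0.0003  0.0006] w 0.0748 F [-0.1  0.4 -0.2]
```

View pics/w1.png

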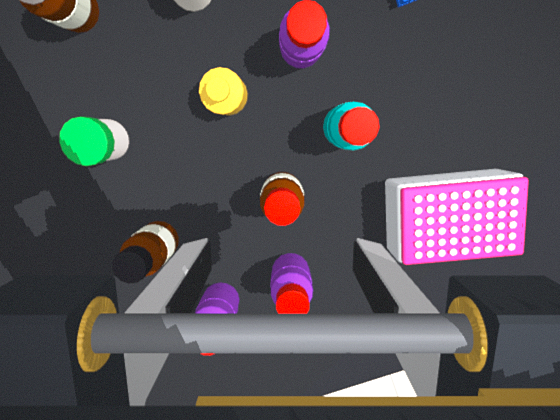

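Run:
```python
from h import *
c=load("w1"); b=[x for x in blobs(mask(c["image"],(0,150,90),(6,255,255)))]
for x in b: print(x, onz(c,*x[0],.082))
for nm,lo,hi,z in (("green",(50,120,60),(80,255,255),.048),("yel",(18,90,80),(32,255,255),.035)):
  for x in blobs(mask(c["image"],lo,hi)): print(nm,x[0],x[1][4],onz(c,*x[0],z))
print(proj(c,(.667,.082,.082)),proj(c,(.6667,.0833,.2)))
```

```text
((np.float64(306.1), np.float64(22.7)), [287, 0, 40, 47, 1462]) [0.5387998  0.15113907 0.082     ]
((np.float64(358.8), np.float64(125.8)), [339, 107, 41, 38, 1207]) [0.62546253 0.16570637 0.082     ]
((np.float64(281.6), np.float64(206.4)), [264, 188, 36, 38, 1084]) [0.66639016 0.08387662 0.082     ]
((np.float64(291.9), np.float64(300.0)), [276, 284, 33, 30, 812]) [0.75150435 0.06223886 0.082     ]
((np.float64(206.7), np.float64(353.7)), [201, 353, 12, 3, 27]) [ 0.77567642 -0.03233376  0.082     ]
green (np.float64(86.0), np.float64(140.7)) 2157 [ 0.55419624 -0.0643186   0.048     ]
yel (np.float64(222.6), np.float64(91.3)) 1849 [0.55620361 0.06712513 0.035     ]
yel (np.float64(91.8), np.float64(334.2)) 1491 [ 0.73770344 -0.16125155  0.035     ]
yel (np.float64(471.6), np.float64(334.3)) 1501 [0.88054171 0.22302207 0.035     ]
yel (np.float64(399.9), np.float64(399.2)) 4175 [0.93315183 0.12772562 0.035     ]
(np.float64(279.7877427930983), np.float64(207.79984989985385)) (np.float64(280.6791165425305), np.float64(256.5017899475545))
```

```bash
python3 -m jog '[[0,0,0.05,0,0,0,0.6],[0,0,0.09,0,0,0,0.6],[0,0,0.12,0,0,0,0.6],[0,0,0.145,0,0,0,0.6],[0,0,0.165,0,0,0,0.6],[0,0,0.178,0,0,0,0.6],[0,0,0.183,0,0,0,0.6],[0,0,0.183,0,0,0,0.6],[0,0,0.183,0,0,0,0.2],[0,0,0.183,0,0,0,-0.05],[0,0,0.183,0,0,0,-0.2],[0,0,0.183,0,0,0,-0.4],[0,0,0.183,0,0,0,-0.6],[0,0,0.183,0,0,0,-0.6],[0,0,0.183,0,0,0,-0.6],[0,0,0.183,0,0,0,-0.6]]' 30
python3 d.py "(.6665,.083,.2)"
```

```text
time_s: 3.6
ee_pos: [0.6669, 0.083, 0.0179]
eef_rot: [-3.141, 0.001, 2.785]
force: [-1.3, 0.6, 5.1]
grip_width: 0.0413
(.6665,.083,.2) tool delta [ 0.    -0.    -0.182]
t 3.6 pos [0.6669 0.083  0.0179] turn/(pi/2) [-0.0003  0.0005  0.0006] w 0.0413 F [-1.3  0.6  5.1]
```

```bash
python3 -m jog '[[0,0,-0.005,0,0,0,-0.6],[0,0,-0.02,0,0,0,-0.6],[0,0,-0.05,0,0,0,-0.6],[0,0,-0.09,0,0,0,-0.6],[0,0,-0.13,0,0,0,-0.6],[0,0,-0.165,0,0,0,-0.6],[0,0,-0.182,0,0,0,-0.6],[0,0,-0.182,0,0,0,-0.6],[0,0,-0.182,0,0,0,-0.6]]'
python3 d.py "(.5025,.284,.2)"
python3 - <<'E'
from station import camera
import cv2,numpy as np
c=camera("scene"); cv2.imwrite("pics/s2.png",c["image"][:,:,::-1])
c=camera("wrist"); cv2.imwrite("pics/w2.png",c["image"][:,:,::-1])
E
```

```text
time_s: 4.5
ee_pos: [0.6666, 0.0831, 0.1995]
eef_rot: [-3.141, 0.0, 2.785]
force: [-0.2, -0.4, -1.8]
grip_width: 0.0415
(.5025,.284,.2) tool delta [ 0.224  0.131 -0.001]
t 4.5 pos [0.6666 0.0831 0.1995] turn/(pi/2) [-0.0004  0.0002  0.0005] w 0.0415 F [-0.2 -0.4 -1.8]
```

View pics/s2.png

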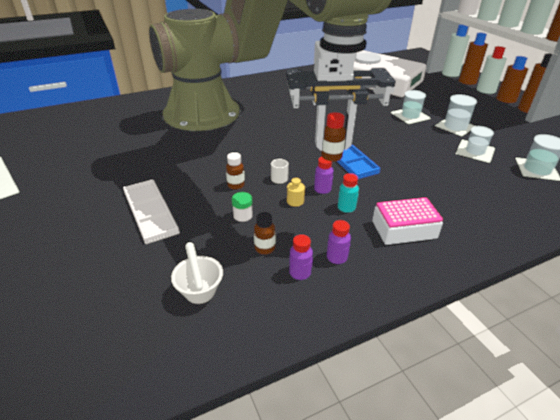

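View pics/w2.png

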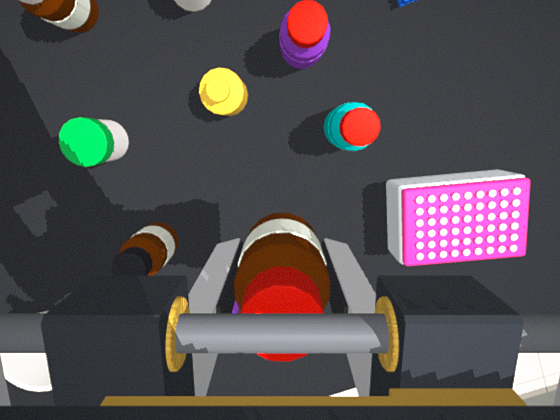

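The brown red-capped bottle is held upright at scene (333,140), and its neighbours haven't moved. Moving it over the blue tray's far compartment.

```bash
python3 -m jog '[[0.02,0.012,0,0,0,0,-0.6],[0.05,0.03,0,0,0,0,-0.6],[0.085,0.05,0,0,0,0,-0.6],[0.12,0.07,0,0,0,0,-0.6],[0.155,0.091,0,0,0,0,-0.6],[0.19,0.111,0,0,0,0,-0.6],[0.214,0.125,0,0,0,0,-0.6],[0.224,0.131,0,0,0,0,-0.6],[0.224,0.131,0,0,0,0,-0.6],[0.224,0.131,0,0,0,0,-0.6]]'
python3 d.py "(.5025,.284,.023)"
python3 - <<'E'
from h import *
from station import camera
c=camera("wrist"); im=c["image"][:,:,::-1].copy(); np.savez("w3.npz",**c)
# project expected tray corners & compartment corners
for cx in (-.067,.067,0):
  pass
for cc in (.4355,.5025):
  q=np.array([proj(c,(cc+a*.031,.284+b*.031,.016)) for a,b in ((-1,-1),(1,-1),(1,1),(-1,1))],int)
  cv2.polylines(im,[q],True,(0,255,255),1)
cv2.imwrite("pics/w3.png",im)
E
```

```text
time_s: 5.6
ee_pos: [0.5026, 0.2833, 0.198]
eef_rot: [-3.139, -0.002, 2.784]
force: [-0.5, 0.2, -1.4]
grip_width: 0.0414
(.5025,.284,.023) tool delta [0.    0.001 0.175]
t 5.6 pos [0.5026 0.2833 0.198 ] turn/(pi/2) [-0.0014 -0.0012  0.0003] w 0.0414 F [-0.5  0.2 -1.4]
```

View pics/w3.png

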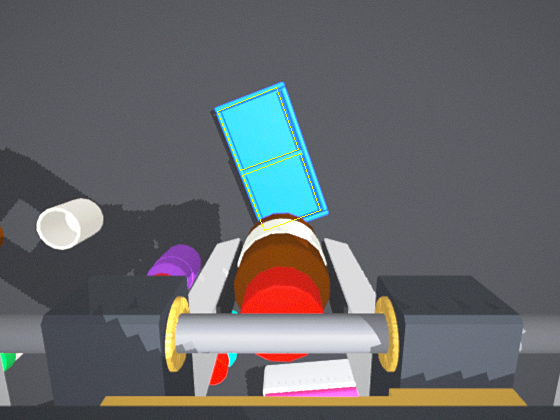

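Expected compartments (yellow) match the tray at about (215–325, 85–220) within 2 mm. Lowering.

```bash
python3 -m jog '[[0,0.001,0.04,0,0,0,-0.6],[0,0.001,0.075,0,0,0,-0.6],[0,0.001,0.105,0,0,0,-0.6],[0,0.001,0.13,0,0,0,-0.6],[0,0.001,0.148,0,0,0,-0.6],[0,0.001,0.158,0,0,0,-0.6],[0,0.001,0.164,0,0,0,-0.6],[0,0.001,0.167,0,0,0,-0.6],[0,0.001,0.169,0,0,0,-0.6],[0,0.001,0.171,0,0,0,-0.6],[0,0.001,0.172,0,0,0,-0.6],[0,0.001,0.173,0,0,0,-0.6],[0,0.001,0.174,0,0,0,-0.6],[0,0.001,0.174,0,0,0,-0.6]]'
python3 d.py
```

```text
time_s: 7.05
ee_pos: [0.5027, 0.2838, 0.024]
eef_rot: [-3.139, -0.002, 2.784]
force: [-0.9, -0.4, -1.2]
grip_width: 0.0411
t 7.05 pos [0.5027 0.2838 0.024 ] turn/(pi/2) [-0.0014 -0.0012 -0.0001] w 0.0411 F [-0.9 -0.4 -1.2]
```

Still carrying the weight (Fz −1.2 N). Creeping down until contact.

```bash
python3 -m jog '[[0,0,0.001,0,0,0,-0.6],[0,0,0.001,0,0,0,-0.6],[0,0,0.0015,0,0,0,-0.6],[0,0,0.0015,0,0,0,-0.6]]'
```

```text
time_s: 7.45
ee_pos: [0.5028, 0.2838, 0.0229]
eef_rot: [-3.14, -0.002, 2.784]
force: [-2.4, -0.5, 4.5]
grip_width: 0.0414
```

```bash
python3 -m jog '[[0,0,0.001,0,0,0,-0.1],[0,0,0.001,0,0,0,-0.05],[0,0,0.001,0,0,0,0.1],[0,0,0.001,0,0,0,0.3],[0,0,0.001,0,0,0,0.4],[0,0,0.001,0,0,0,0.4],[0,0,-0.01,0,0,0,0.4],[0,0,-0.04,0,0,0,0.4],[0,0,-0.08,0,0,0,0.4],[0,0,-0.12,0,0,0,0.4],[0,0,-0.16,0,0,0,0.5],[0,0,-0.177,0,0,0,0.5],[0,0,-0.177,0,0,0,0.5],[0,0,-0.177,0,0,0,0.5]]'
python3 d.py "(.4537,.0715,.2)"
```

```text
time_s: 8.85
ee_pos: [0.5029, 0.2839, 0.1995]
eef_rot: [-3.139, -0.002, 2.784]
force: [-0.4, -1.9, -0.6]
grip_width: 0.0705
(.4537,.0715,.2) tool delta [-0.028 -0.216 -0.   ]
t 8.85 pos [0.5029 0.2839 0.1995] turn/(pi/2) [-0.0015 -0.0013 -0.0001] w 0.0705 F [-0.4 -1.9 -0.6]
```

```bash
python3 -m jog '[[-0.028,-0.216,0,0,0,0,0.5],[-0.028,-0.216,0,0,0,0,0.5],[-0.028,-0.216,0,0,0,0,0.5],[-0.028,-0.216,0,0,0,0,0.5],[-0.028,-0.216,0,0,0,0,0.5],[-0.028,-0.216,0,0,0,0,0.5],[-0.028,-0.216,0,0,0,0,0.5],[-0.028,-0.216,0,0,0,0,0.5]]'
python3 d.py "(.4537,.0715,.2)"
python3 - <<'E'
from h import *
from station import camera
c=camera("wrist"); im=c["image"][:,:,::-1].copy(); np.savez("w4.npz",**c)
for x in blobs(mask(c["image"],(0,0,150),(179,40,255)),200): print(x,onz(c,*x[0],.04))
q=np.array([proj(c,(.4537+.021*np.cos(a),.0715+.021*np.sin(a),.046)) for a in np.linspace(0,6.28,40)],int)
cv2.polylines(im,[q],True,(0,0,255),1)
cv2.imwrite("pics/w4.png",im)
t=camera("top");cv2.imwrite("pics/t4.png",t["image"][:,:,::-1])
E
```

```text
time_s: 9.65
ee_pos: [0.4535, 0.0727, 0.1992]
eef_rot: [-3.139, -0.003, 2.785]
force: [0.3, -0.2, 0.2]
grip_width: 0.0706
(.4537,.0715,.2) tool delta [-0.001 -0.001 -0.001]
t 9.65 pos [0.4535 0.0727 0.1992] turn/(pi/2) [-0.0017 -0.002   0.0005] w 0.0706 F [ 0.3 -0.2  0.2]
((np.float64(490.7), np.float64(164.7)), [478, 146, 45, 46, 601]) [0.49196644 0.26846299 0.04      ]
((np.float64(281.4), np.float64(197.7)), [259, 172, 46, 51, 1776]) [0.45306258 0.07274692 0.04      ]
((np.float64(181.9), np.float64(205.4)), [154, 193, 41, 42, 363]) [ 0.4266442 -0.0202417  0.04     ]
((np.float64(154.3), np.float64(228.6)), [134, 210, 41, 39, 1203]) [ 0.43857368 -0.0552663   0.04      ]
((np.float64(12.3), np.float64(259.5)), [0, 214, 39, 80, 1557]) [ 0.41822752 -0.20300221  0.04      ]
((np.float64(172.8), np.float64(280.1)), [132, 238, 80, 76, 2149]) [ 0.49472182 -0.06079448  0.04      ]
((np.float64(390.3), np.float64(280.2)), [352, 238, 80, 76, 2101]) [0.57176301 0.14678338 0.04      ]
((np.float64(207.7), np.float64(306.3)), [197, 297, 22, 17, 254]) [ 0.53403852 -0.03894799  0.04      ]
((np.float64(321.2), np.float64(339.1)), [156, 318, 294, 78, 10744]) [0.61104194 0.05903589 0.04      ]
((np.float64(150.3), np.float64(373.9)), [133, 353, 42, 53, 1430]) [ 0.58672327 -0.12942356  0.04      ]
((np.float64(238.9), np.float64(392.0)), [223, 387, 32, 10, 204]) [ 0.64157543 -0.04743956  0.04      ]
```

View pics/w4.png

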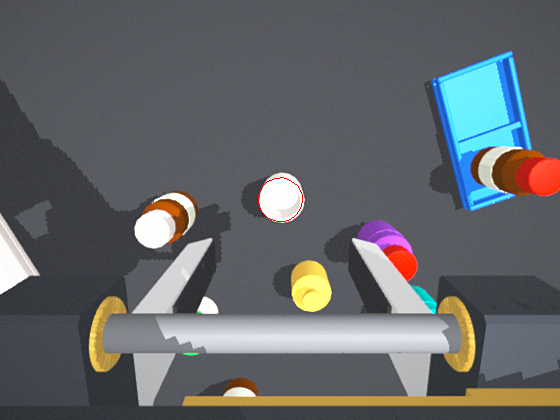

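View pics/t4.png

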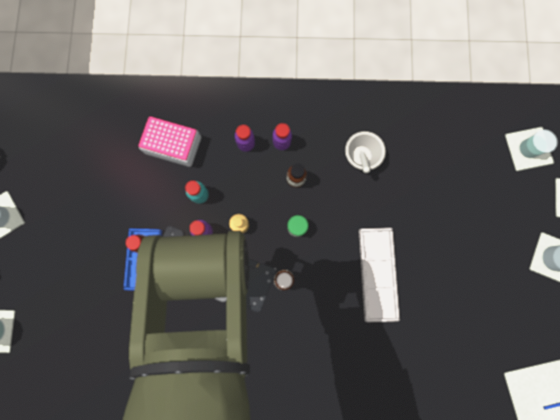

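Bottle stands in the blue tray (wrist 515,172); the crucible is at (281,198), directly below. Descending and gripping.

```bash
python3 -m jog '[[0,0,0.05,0,0,0,0.5],[0,0,0.09,0,0,0,0.5],[0,0,0.12,0,0,0,0.5],[0,0,0.145,0,0,0,0.5],[0,0,0.165,0,0,0,0.5],[0,0,0.178,0,0,0,0.5],[0,0,0.183,0,0,0,0.5],[0,0,0.183,0,0,0,0.5],[0,0,0.183,0,0,0,0.2],[0,0,0.183,0,0,0,-0.05],[0,0,0.183,0,0,0,-0.2],[0,0,0.183,0,0,0,-0.4],[0,0,0.183,0,0,0,-0.6],[0,0,0.183,0,0,0,-0.6],[0,0,0.183,0,0,0,-0.6],[0,0,0.183,0,0,0,-0.6]]' 20 && python3 -m jog '[[0,0,-0.005,0,0,0,-0.6],[0,0,-0.02,0,0,0,-0.6],[0,0,-0.05,0,0,0,-0.6],[0,0,-0.09,0,0,0,-0.6],[0,0,-0.13,0,0,0,-0.6],[0,0,-0.165,0,0,0,-0.6],[0,0,-0.182,0,0,0,-0.6],[0,0,-0.182,0,0,0,-0.6],[0,0,-0.182,0,0,0,-0.6]]'
python3 d.py "(.4355,.2835,.2)"
python3 - <<'E'
from station import camera
import cv2
c=camera("scene"); cv2.imwrite("pics/s5.png",c["image"][:,:,::-1])
E
```

```text
time_s: 11.35
ee_pos: [0.4531, 0.0725, 0.0168]
eef_rot: [-3.139, -0.002, 2.785]
force: [-1.4, -0.2, 5.9]
grip_width: 0.0424
time_s: 12.25
ee_pos: [0.4533, 0.0727, 0.1981]
eef_rot: [-3.139, -0.003, 2.785]
force: [0.1, -0.1, -1.1]
grip_width: 0.0422
(.4355,.2835,.2) tool delta [ 0.09   0.191 -0.002]
t 12.25 pos [0.4533 0.0727 0.1981] turn/(pi/2) [-0.0017 -0.0018  0.0007] w 0.0422 F [ 0.1 -0.1 -1.1]
```

View pics/s5.png

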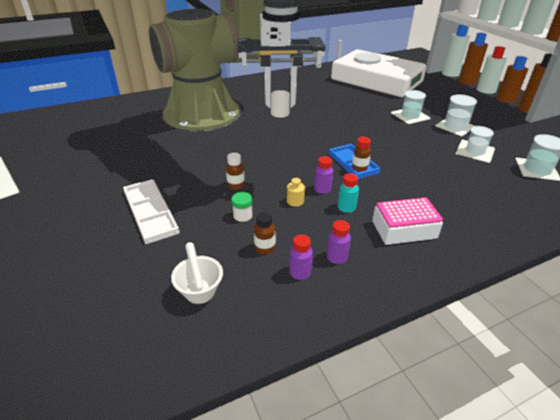

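The crucible is held upright at (280,103) and the red-capped bottle stands in the blue tray at (362,157). Carrying it to the near compartment.

```bash
python3 -m jog '[[0.009,0.019,0,0,0,0,-0.6],[0.024,0.05,0,0,0,0,-0.6],[0.04,0.085,0,0,0,0,-0.6],[0.056,0.12,0,0,0,0,-0.6],[0.072,0.154,0,0,0,0,-0.6],[0.085,0.18,0,0,0,0,-0.6],[0.09,0.191,0,0,0,0,-0.6],[0.09,0.191,0,0,0,0,-0.6],[0.09,0.191,0,0,0,0,-0.6],[0.09,0.191,0,0,0,0,-0.6]]'
python3 d.py "(.4355,.2835,.023)"
python3 - <<'E'
from h import *
from station import camera
c=camera("wrist"); im=c["image"][:,:,::-1].copy()
for cc in (.4355,.5025):
  q=np.array([proj(c,(cc+a*.031,.284+b*.031,.016)) for a,b in ((-1,-1),(1,-1),(1,1),(-1,1))],int)
  cv2.polylines(im,[q],True,(0,255,255),1)
cv2.imwrite("pics/w5.png",im)
E
```

```text
time_s: 13.3
ee_pos: [0.4356, 0.2819, 0.1971]
eef_rot: [-3.138, -0.004, 2.784]
force: [0.1, -0.3, 0.2]
grip_width: 0.042
(.4355,.2835,.023) tool delta [-0.     0.002  0.174]
t 13.3 pos [0.4356 0.2819 0.1971] turn/(pi/2) [-0.0023 -0.0026 -0.0001] w 0.042 F [ 0.1 -0.3  0.2]
```

View pics/w5.png

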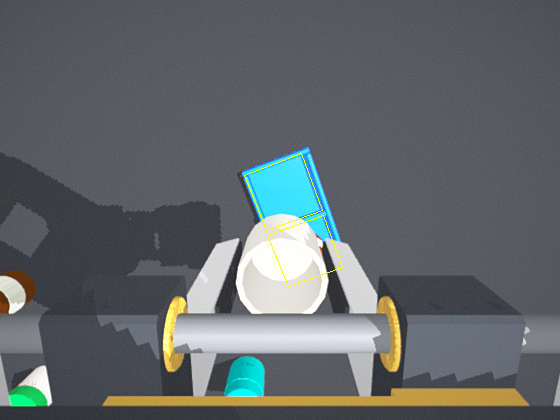

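```bash
python3 -m jog '[[0,0.002,0.04,0,0,0,-0.6],[0,0.002,0.075,0,0,0,-0.6],[0,0.002,0.105,0,0,0,-0.6],[0,0.002,0.13,0,0,0,-0.6],[0,0.002,0.148,0,0,0,-0.6],[0,0.002,0.158,0,0,0,-0.6],[0,0.002,0.164,0,0,0,-0.6],[0,0.002,0.167,0,0,0,-0.6],[0,0.002,0.169,0,0,0,-0.6],[0,0.002,0.171,0,0,0,-0.6],[0,0.002,0.172,0,0,0,-0.6],[0,0.002,0.173,0,0,0,-0.6],[0,0.002,0.174,0,0,0,-0.6],[0,0.002,0.174,0,0,0,-0.6]]'; python3 -m jog '[[0,0,0,0,0,0,-0.6],[0,0,0.001,0,0,0,-0.6],[0,0,0.001,0,0,0,-0.6]]'
```

```text
time_s: 14.75
ee_pos: [0.4355, 0.2836, 0.0232]
eef_rot: [-3.138, -0.004, 2.784]
force: [-0.2, 0.2, -0.4]
grip_width: 0.0422
time_s: 15.05
ee_pos: [0.4354, 0.2835, 0.0221]
eef_rot: [-3.138, -0.004, 2.784]
force: [0.0, -0.1, 0.7]
grip_width: 0.042
```

```bash
python3 -m jog '[[0,0,0.0007,0,0,0,-0.6],[0,0,0.0007,0,0,0,-0.6]]'; python3 -m jog '[[0,0,0,0,0,0,-0.1],[0,0,0,0,0,0,-0.05],[0,0,0,0,0,0,0.1],[0,0,0,0,0,0,0.3],[0,0,0,0,0,0,0.4],[0,0,0,0,0,0,0.4],[0,0,-0.01,0,0,0,0.4],[0,0,-0.04,0,0,0,0.4],[0,0,-0.08,0,0,0,0.4],[0,0,-0.12,0,0,0,0.4],[0,0,-0.16,0,0,0,0.5],[0,0,-0.178,0,0,0,0.5],[0,0,-0.178,0,0,0,0.5],[0,0,-0.178,0,0,0,0.5]]'
python3 d.py "(.433,-.04,.2)"
```

```text
time_s: 15.25
ee_pos: [0.4355, 0.2836, 0.0218]
eef_rot: [-3.138, -0.004, 2.784]
force: [-3.7, -0.9, 6.0]
grip_width: 0.0422
time_s: 16.65
ee_pos: [0.4361, 0.2838, 0.1995]
eef_rot: [-3.138, -0.004, 2.784]
force: [-0.5, 1.2, -0.1]
grip_width: 0.0702
(.433,-.04,.2) tool delta [-0.11  -0.304  0.   ]
t 16.65 pos [0.4361 0.2838 0.1995] turn/(pi/2) [-0.0022 -0.0026 -0.0001] w 0.0702 F [-0.5  1.2 -0.1]
```

```bash
python3 -m jog '[[-0.11,-0.304,0,-0.002,-0.003,0,0.5],[-0.11,-0.304,0,-0.002,-0.003,0,0.5],[-0.11,-0.304,0,-0.002,-0.003,0,0.5],[-0.11,-0.304,0,-0.002,-0.003,0,0.5],[-0.11,-0.304,0,-0.002,-0.003,0,0.5],[-0.11,-0.304,0,-0.002,-0.003,0,0.5],[-0.11,-0.304,0,-0.002,-0.003,0,0.5],[-0.11,-0.304,0,-0.002,-0.003,0,0.5],[-0.11,-0.304,0,-0.002,-0.003,0,0.5],[-0.11,-0.304,0,-0.002,-0.003,0,0.5]]'
python3 d.py "(.433,-.04,.018)"
python3 - <<'E'
from h import *
from station import camera
c=camera("wrist"); im=c["image"][:,:,::-1].copy(); np.savez("w6.npz",**c)
for x in blobs(mask(c["image"],(0,0,170),(179,40,255)),200):
  if x[0][1]<300: print(x,onz(c,*x[0],.082))
cv2.imwrite("pics/w6.png",im)
t=camera("scene");cv2.imwrite("pics/s6.png",cv2.resize(t["image"][100:250,100:440,::-1],None,fx=2.3,fy=2.3,interpolation=cv2.INTER_CUBIC))
E
```

```text
time_s: 17.65
ee_pos: [0.4325, -0.0387, 0.1994]
eef_rot: [-3.141, -0.001, 2.785]
force: [0.1, -0.4, 0.0]
grip_width: 0.071
(.433,-.04,.018) tool delta [-0.001 -0.001  0.181]
t 17.65 pos [ 0.4325 -0.0387  0.1994] turn/(pi/2) [-0.0003 -0.0005  0.0005] w 0.071 F [ 0.1 -0.4  0. ]
((np.float64(105.0), np.float64(246.4)), [23, 177, 189, 137, 9792]) [ 0.4116121  -0.19482398  0.082     ]
((np.float64(281.9), np.float64(207.3)), [264, 188, 37, 39, 1132]) [ 0.43259638 -0.03797106  0.082     ]
((np.float64(390.0), np.float64(279.5)), [352, 238, 80, 75, 2082]) [0.52819679 0.02942944 0.082     ]
((np.float64(295.7), np.float64(289.2)), [278, 280, 38, 24, 461]) [ 0.50770251 -0.0526571   0.082     ]
```

View pics/w6.png

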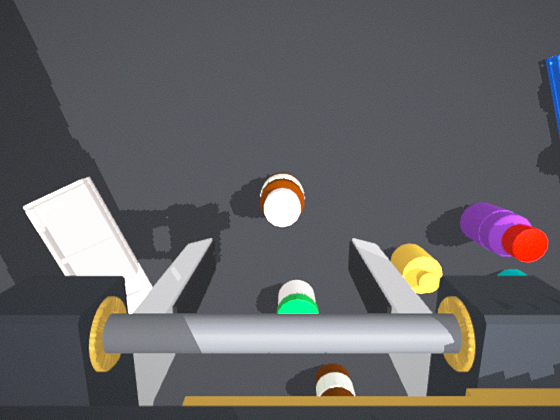

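View pics/s6.png

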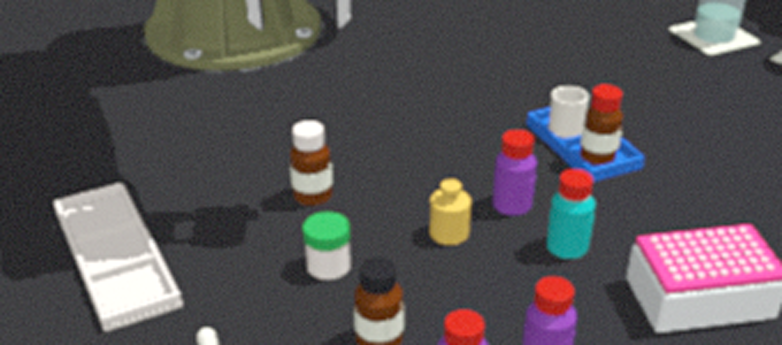

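Blue kit is complete (scene crop: crucible 570,110 and bottle 603,125, both upright). The white-capped brown bottle is centred below at wrist (282,207). Grasping it.

```bash
python3 -m jog '[[0,0,0.05,0,0,0,0.5],[0,0,0.09,0,0,0,0.5],[0,0,0.12,0,0,0,0.5],[0,0,0.145,0,0,0,0.5],[0,0,0.165,0,0,0,0.5],[0,0,0.177,0,0,0,0.5],[0,0,0.181,0,0,0,0.5],[0,0,0.181,0,0,0,0.5],[0,0,0.181,0,0,0,0.2],[0,0,0.181,0,0,0,-0.05],[0,0,0.181,0,0,0,-0.2],[0,0,0.181,0,0,0,-0.4],[0,0,0.181,0,0,0,-0.6],[0,0,0.181,0,0,0,-0.6],[0,0,0.181,0,0,0,-0.6],[0,0,0.181,0,0,0,-0.6]]' 30 && python3 -m jog '[[0,0,-0.005,0,0,0,-0.6],[0,0,-0.02,0,0,0,-0.6],[0,0,-0.05,0,0,0,-0.6],[0,0,-0.09,0,0,0,-0.6],[0,0,-0.13,0,0,0,-0.6],[0,0,-0.165,0,0,0,-0.6],[0,0,-0.181,0,0,0,-0.6],[0,0,-0.181,0,0,0,-0.6],[0,0,-0.181,0,0,0,-0.6]]'
python3 d.py "(.3848,-.26,.2)"
```

```text
time_s: 19.35
ee_pos: [0.4328, -0.0387, 0.0191]
eef_rot: [-3.141, 0.001, 2.785]
force: [-0.5, 0.5, 5.7]
grip_width: 0.0418
time_s: 20.25
ee_pos: [0.4324, -0.0386, 0.1994]
eef_rot: [-3.141, -0.0, 2.785]
force: [-0.0, 0.2, -1.5]
grip_width: 0.0416
(.3848,-.26,.2) tool delta [-0.033 -0.224 -0.001]
t 20.25 pos [ 0.4324 -0.0386  0.1994] turn/(pi/2) [-0.0003 -0.0001  0.0008] w 0.0416 F [-0.   0.2 -1.5]
```

```bash
python3 -m jog '[[-0.003,-0.02,0,0,0,0,-0.6],[-0.008,-0.055,0,0,0,0,-0.6],[-0.014,-0.095,0,0,0,0,-0.6],[-0.02,-0.135,0,0,0,0,-0.6],[-0.026,-0.175,0,0,0,0,-0.6],[-0.031,-0.21,0,0,0,0,-0.6],[-0.033,-0.224,0,0,0,0,-0.6],[-0.033,-0.224,0,0,0,0,-0.6],[-0.033,-0.224,0,0,0,0,-0.6],[-0.033,-0.224,0,0,0,0,-0.6]]'
python3 d.py "(.3848,-.26,.025)"
python3 - <<'E'
from h import *
from station import camera
c=camera("wrist"); im=c["image"][:,:,::-1].copy(); np.savez("w7.npz",**c)
a=np.radians(3.4);R2=np.array([[np.cos(a),-np.sin(a)],[np.sin(a),np.cos(a)]])
for cc in (-.067,0,.067):
  q=np.array([proj(c,(*(np.array([.4517,-.2562])+R2@np.array([cc+x*.031,y*.031])),.016)) for x,y in ((-1,-1),(1,-1),(1,1),(-1,1))],int)
  cv2.polylines(im,[q],True,(0,0,255),1)
cv2.imwrite("pics/w7.png",im)
c=camera("scene"); im=c["image"][:,:,::-1].copy()
for cc in (-.067,0,.067):
  q=np.array([proj(c,(*(np.array([.4517,-.2562])+R2@np.array([cc+x*.031,y*.031])),.016)) for x,y in ((-1,-1),(1,-1),(1,1),(-1,1))],int)
  cv2.polylines(im,[q],True,(0,0,255),1)
cv2.imwrite("pics/s7.png",cv2.resize(im[80:280,50:330],None,fx=2.8,fy=2.8))
E
```

```text
time_s: 21.25
ee_pos: [0.3855, -0.2588, 0.1991]
eef_rot: [-3.142, -0.001, 2.787]
force: [-0.4, -0.4, -1.4]
grip_width: 0.0418
(.3848,-.26,.025) tool delta [ 0.    -0.001  0.174]
t 21.25 pos [ 0.3855 -0.2588  0.1991] turn/(pi/2) [-0.     -0.0005  0.0017] w 0.0418 F [-0.4 -0.4 -1.4]
```

View pics/w7.png

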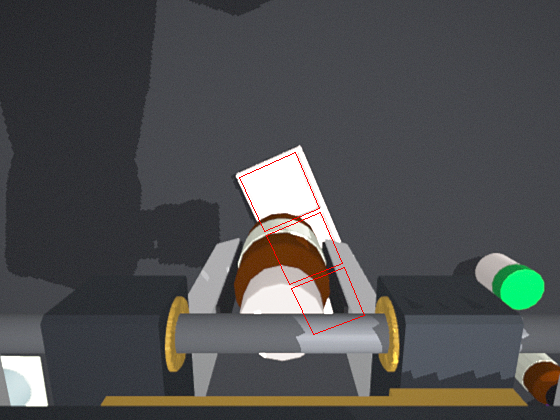

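View pics/s7.png

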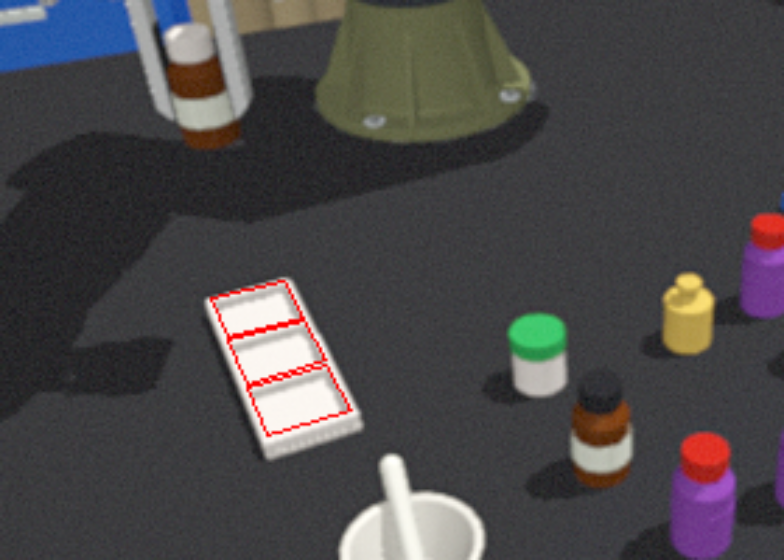

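The compartment overlay fits the white tray in both views (wrist 240–320, 150–230), so lowering the bottle.

```bash
python3 -m jog '[[0,-0.001,0.04,0,0,0,-0.6],[0,-0.001,0.075,0,0,0,-0.6],[0,-0.001,0.105,0,0,0,-0.6],[0,-0.001,0.13,0,0,0,-0.6],[0,-0.001,0.148,0,0,0,-0.6],[0,-0.001,0.158,0,0,0,-0.6],[0,-0.001,0.164,0,0,0,-0.6],[0,-0.001,0.167,0,0,0,-0.6],[0,-0.001,0.169,0,0,0,-0.6],[0,-0.001,0.171,0,0,0,-0.6],[0,-0.001,0.172,0,0,0,-0.6],[0,-0.001,0.173,0,0,0,-0.6],[0,-0.001,0.174,0,0,0,-0.6],[0,-0.001,0.174,0,0,0,-0.6]]'; python3 -m jog '[[0,0,0.0005,0,0,0,-0.6],[0,0,0.001,0,0,0,-0.6],[0,0,0.001,0,0,0,-0.6]]'
```

```text
time_s: 22.75
ee_pos: [0.3851, -0.2601, 0.0254]
eef_rot: [-3.141, -0.0, 2.787]
force: [0.3, -0.1, -0.6]
grip_width: 0.0415
time_s: 23.05
ee_pos: [0.3851, -0.26, 0.0244]
eef_rot: [-3.141, -0.0, 2.787]
force: [-0.9, 0.2, -0.2]
grip_width: 0.0415
```

```bash
python3 -m jog '[[0,0,0.0007,0,0,0,-0.6],[0,0,0.0007,0,0,0,-0.6]]'
```

```text
time_s: 23.25
ee_pos: [0.3852, -0.2601, 0.0241]
eef_rot: [-3.141, -0.0, 2.787]
force: [-3.1, 3.6, 6.8]
grip_width: 0.0415
```

```bash
python3 -m jog '[[0,0,0,0,0,0,-0.1],[0,0,0,0,0,0,-0.05],[0,0,0,0,0,0,0.1],[0,0,0,0,0,0,0.3],[0,0,0,0,0,0,0.4],[0,0,0,0,0,0,0.4],[0,0,-0.01,0,0,0,0.4],[0,0,-0.04,0,0,0,0.4],[0,0,-0.08,0,0,0,0.4],[0,0,-0.12,0,0,0,0.4],[0,0,-0.16,0,0,0,0.5],[0,0,-0.176,0,0,0,0.5],[0,0,-0.176,0,0,0,0.5],[0,0,-0.176,0,0,0,0.5]]'
python3 d.py "(.556,.066,.2)"
```

```text
time_s: 24.65
ee_pos: [0.3849, -0.2598, 0.1997]
eef_rot: [-3.141, -0.001, 2.787]
force: [-0.7, -0.4, 0.1]
grip_width: 0.0708
(.556,.066,.2) tool delta [-0.047  0.365 -0.   ]
t 24.65 pos [ 0.3849 -0.2598  0.1997] turn/(pi/2) [-0.0002 -0.0003  0.0018] w 0.0708 F [-0.7 -0.4  0.1]
```

```bash
python3 -m jog '[[-0.047,0.365,0,0,0,0,0.5],[-0.047,0.365,0,0,0,0,0.5],[-0.047,0.365,0,0,0,0,0.5],[-0.047,0.365,0,0,0,0,0.5],[-0.047,0.365,0,0,0,0,0.5],[-0.047,0.365,0,0,0,0,0.5],[-0.047,0.365,0,0,0,0,0.5],[-0.047,0.365,0,0,0,0,0.5],[-0.047,0.365,0,0,0,0,0.5],[-0.047,0.365,0,0,0,0,0.5],[-0.047,0.365,0,0,0,0,0.5]]'
python3 d.py "(.556,.066,.016)"
python3 - <<'E'
from h import *
from station import camera
c=camera("wrist"); im=c["image"][:,:,::-1].copy(); np.savez("w8.npz",**c)
for x in blobs(mask(c["image"],(18,90,80),(32,255,255)),200): print(x,onz(c,*x[0],.042))
for z,r in ((.042,.020),(.06,.010),(0,.02)):
  q=np.array([proj(c,(.556+r*np.cos(a),.066+r*np.sin(a),z)) for a in np.linspace(0,6.28,40)],int)
  cv2.polylines(im,[q],True,(0,0,255),1)
cv2.imwrite("pics/w8.png",im)
c=camera("scene"); cv2.imwrite("pics/s8.png",c["image"][:,:,::-1])
E
```

```text
time_s: 25.75
ee_pos: [0.5553, 0.0648, 0.1992]
eef_rot: [-3.141, -0.001, 2.785]
force: [0.6, 0.4, -0.2]
grip_width: 0.0701
(.556,.066,.016) tool delta [-0.     0.002  0.183]
t 25.75 pos [0.5553 0.0648 0.1992] turn/(pi/2) [-0.0005 -0.0007  0.0009] w 0.0701 F [ 0.6  0.4 -0.2]
((np.float64(283.3), np.float64(195.6)), [262, 172, 43, 47, 1559]) [0.55362384 0.06754539 0.042     ]
((np.float64(103.4), np.float64(334.2)), [89, 296, 38, 76, 1432]) [ 0.62700906 -0.16147361  0.042     ]
((np.float64(460.1), np.float64(334.2)), [437, 296, 39, 76, 1440]) [0.75749824 0.19040182 0.042     ]
((np.float64(396.2), np.float64(399.1)), [182, 388, 378, 18, 4428]) [0.81147802 0.1050498  0.042     ]
```

View pics/w8.png

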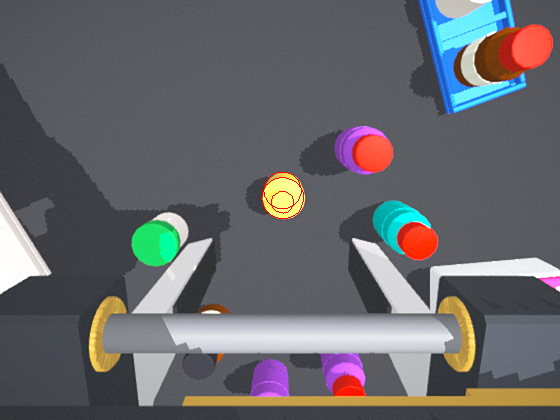

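View pics/s8.png

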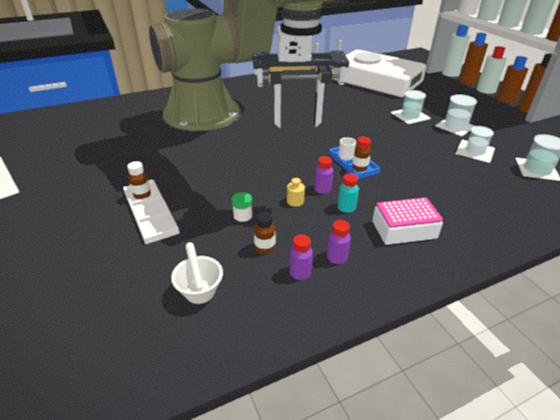

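The white-capped bottle stands in the white tray (scene 140,182). The brass weight fits its outline at wrist (283,196). Grasping it with a firmer grip.

```bash
python3 -m jog '[[0,0.002,0.05,0,0,0,0.5],[0,0.002,0.09,0,0,0,0.5],[0,0.002,0.12,0,0,0,0.5],[0,0.002,0.145,0,0,0,0.5],[0,0.002,0.165,0,0,0,0.5],[0,0.002,0.178,0,0,0,0.5],[0,0.002,0.183,0,0,0,0.5],[0,0.002,0.183,0,0,0,0.5],[0,0.002,0.183,0,0,0,0.2],[0,0.002,0.183,0,0,0,-0.05],[0,0.002,0.183,0,0,0,-0.2],[0,0.002,0.183,0,0,0,-0.4],[0,0.002,0.183,0,0,0,-0.6],[0,0.002,0.183,0,0,0,-0.6],[0,0.002,0.183,0,0,0,-0.6],[0,0.002,0.183,0,0,0,-0.6]]' 50 && python3 -m jog '[[0,0,-0.005,0,0,0,-0.6],[0,0,-0.015,0,0,0,-0.6],[0,0,-0.035,0,0,0,-0.6],[0,0,-0.065,0,0,0,-0.6],[0,0,-0.1,0,0,0,-0.6],[0,0,-0.135,0,0,0,-0.6],[0,0,-0.165,0,0,0,-0.6],[0,0,-0.182,0,0,0,-0.6],[0,0,-0.182,0,0,0,-0.6],[0,0,-0.182,0,0,0,-0.6]]'
python3 d.py "(.4517,-.2562,.2)";python3 - <<'E'
from station import camera
import cv2
c=camera("scene"); cv2.imwrite("pics/s9.png",c["image"][:,:,::-1])
c=camera("wrist"); cv2.imwrite("pics/w9.png",c["image"][:,:,::-1])
E
```

```text
time_s: 27.45
ee_pos: [0.5563, 0.0667, 0.017]
eef_rot: [-3.141, -0.0, 2.785]
force: [-2.1, -0.3, 6.6]
grip_width: 0.039
time_s: 28.45
ee_pos: [0.556, 0.0667, 0.1984]
eef_rot: [-3.141, -0.001, 2.785]
force: [0.2, -0.5, -3.7]
grip_width: 0.039
(.4517,-.2562,.2) tool delta [-0.015 -0.339 -0.001]
t 28.45 pos [0.556  0.0667 0.1984] turn/(pi/2) [-0.0003 -0.0004  0.0008] w 0.039 F [ 0.2 -0.5 -3.7]
```

View pics/s9.png

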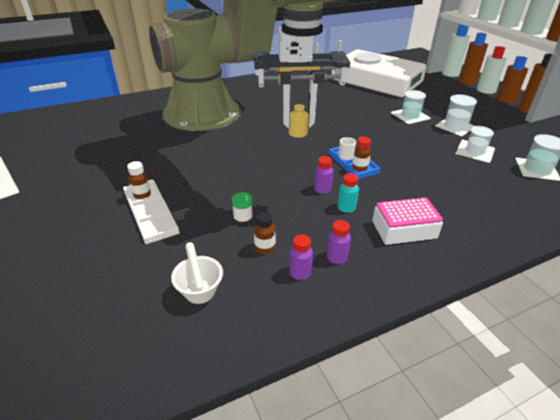

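View pics/w9.png

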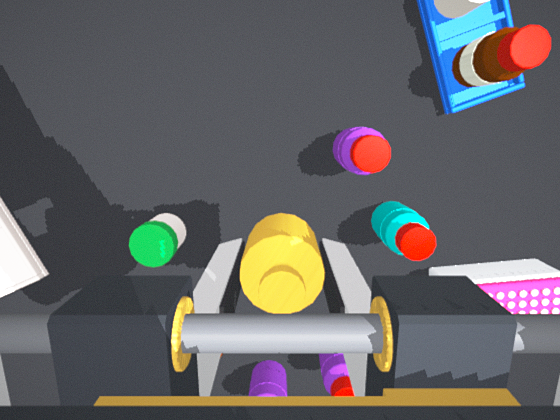

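The weight is held upright (scene 298,122). Carrying it to the middle compartment.

```bash
python3 -m jog '[[-0.001,-0.015,0,0,0,0,-0.6],[-0.002,-0.04,0,0,0,0,-0.6],[-0.003,-0.075,0,0,0,0,-0.6],[-0.005,-0.11,0,0,0,0,-0.6],[-0.007,-0.145,0,0,0,0,-0.6],[-0.008,-0.18,0,0,0,0,-0.6],[-0.01,-0.215,0,0,0,0,-0.6],[-0.011,-0.25,0,0,0,0,-0.6],[-0.013,-0.285,0,0,0,0,-0.6],[-0.014,-0.315,0,0,0,0,-0.6],[-0.015,-0.332,0,0,0,0,-0.6],[-0.015,-0.339,0,0,0,0,-0.6],[-0.015,-0.339,0,0,0,0,-0.6],[-0.015,-0.339,0,0,0,0,-0.6],[-0.015,-0.339,0,0,0,0,-0.6]]'
python3 d.py "(.4517,-.2562,.023)"
python3 - <<'E'
from h import *
from station import camera
c=camera("wrist"); im=c["image"][:,:,::-1].copy()
a=np.radians(3.4);R2=np.array([[np.cos(a),-np.sin(a)],[np.sin(a),np.cos(a)]])
for cc in (-.067,0,.067):
  q=np.array([proj(c,(*(np.array([.4517,-.2562])+R2@np.array([cc+x*.031,y*.031])),.016)) for x,y in ((-1,-1),(1,-1),(1,1),(-1,1))],int)
  cv2.polylines(im,[q],True,(0,0,255),1)
cv2.imwrite("pics/w10.png",im)
E
```

```text
time_s: 30.05
ee_pos: [0.4517, -0.2554, 0.1978]
eef_rot: [-3.141, -0.002, 2.786]
force: [0.3, -0.7, -2.2]
grip_width: 0.039
(.4517,-.2562,.023) tool delta [-0.001 -0.001  0.175]
t 30.05 pos [ 0.4517 -0.2554  0.1978] turn/(pi/2) [-0.0006 -0.0015  0.0014] w 0.039 F [ 0.3 -0.7 -2.2]
```

View pics/w10.png

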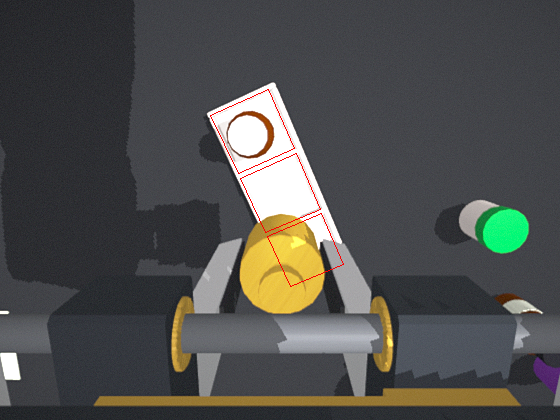

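The bottle is inside its compartment (250,133), and the middle one (280,190) is free. Lowering the weight.

```bash
python3 -m jog '[[0,0,0.04,0,0,0,-0.6],[0,0,0.075,0,0,0,-0.6],[0,0,0.105,0,0,0,-0.6],[0,0,0.13,0,0,0,-0.6],[0,0,0.148,0,0,0,-0.6],[0,0,0.158,0,0,0,-0.6],[0,0,0.164,0,0,0,-0.6],[0,0,0.167,0,0,0,-0.6],[0,0,0.169,0,0,0,-0.6],[0,0,0.171,0,0,0,-0.6],[0,0,0.172,0,0,0,-0.6],[0,0,0.173,0,0,0,-0.6],[0,0,0.174,0,0,0,-0.6],[0,0,0.174,0,0,0,-0.6]]'; python3 -m jog '[[0,0,0.0005,0,0,0,-0.6],[0,0,0.001,0,0,0,-0.6],[0,0,0.001,0,0,0,-0.6]]'
```

```text
time_s: 31.5
ee_pos: [0.4513, -0.2555, 0.0238]
eef_rot: [-3.141, -0.002, 2.786]
force: [-1.1, -0.3, -3.1]
grip_width: 0.0392
time_s: 31.8
ee_pos: [0.4513, -0.2555, 0.0228]
eef_rot: [-3.141, -0.002, 2.786]
force: [-0.5, -0.5, -2.6]
grip_width: 0.0391
```

```bash
python3 -m jog '[[0,0,0.0005,0,0,0,-0.6],[0,0,0.001,0,0,0,-0.6],[0,0,0.001,0,0,0,-0.6]]'
```

```text
time_s: 32.1
ee_pos: [0.4513, -0.2555, 0.022]
eef_rot: [-3.141, -0.002, 2.786]
force: [-1.6, 0.8, 1.4]
grip_width: 0.0392
```

```bash
python3 -m jog '[[0,0,0,0,0,0,-0.15],[0,0,0,0,0,0,-0.1],[0,0,0,0,0,0,0.1],[0,0,0,0,0,0,0.3],[0,0,0,0,0,0,0.4],[0,0,0,0,0,0,0.4],[0,0,-0.01,0,0,0,0.4],[0,0,-0.04,0,0,0,0.4],[0,0,-0.08,0,0,0,0.4],[0,0,-0.12,0,0,0,0.4],[0,0,-0.16,0,0,0,0.5],[0,0,-0.178,0,0,0,0.5],[0,0,-0.178,0,0,0,0.5],[0,0,-0.178,0,0,0,0.5]]'
python3 d.py "(.554,-.067,.2)"
```

```text
time_s: 33.5
ee_pos: [0.4515, -0.2553, 0.1997]
eef_rot: [-3.141, -0.002, 2.786]
force: [-0.9, -0.2, -0.5]
grip_width: 0.0711
(.554,-.067,.2) tool delta [-0.031  0.212 -0.001]
t 33.5 pos [ 0.4515 -0.2553  0.1997] turn/(pi/2) [-0.0006 -0.0016  0.0014] w 0.0711 F [-0.9 -0.2 -0.5]
```

```bash
python3 -m jog '[[-0.031,0.212,0,0,-0.002,0.001,0.5],[-0.031,0.212,0,0,-0.002,0.001,0.5],[-0.031,0.212,0,0,-0.002,0.001,0.5],[-0.031,0.212,0,0,-0.002,0.001,0.5],[-0.031,0.212,0,0,-0.002,0.001,0.5],[-0.031,0.212,0,0,-0.002,0.001,0.5],[-0.031,0.212,0,0,-0.002,0.001,0.5],[-0.031,0.212,0,0,-0.002,0.001,0.5]]'
python3 d.py "(.554,-.067,.023)"
python3 - <<'E'
from h import *
from station import camera
c=camera("wrist"); im=c["image"][:,:,::-1].copy(); np.savez("w11.npz",**c)
for x in blobs(mask(c["image"],(50,120,60),(80,255,255)),200): print(x,onz(c,*x[0],.048))
cv2.imwrite("pics/w11.png",im)
c=camera("scene"); cv2.imwrite("pics/s11.png",cv2.resize(c["image"][100:310,60:440,::-1],None,fx=2,fy=2))
E
```

```text
time_s: 34.3
ee_pos: [0.5537, -0.0687, 0.199]
eef_rot: [-3.14, 0.0, 2.783]
force: [-0.5, -0.6, 0.1]
grip_width: 0.0702
(.554,-.067,.023) tool delta [0.    0.002 0.176]
t 34.3 pos [ 0.5537 -0.0687  0.199 ] turn/(pi/2) [-0.0008  0.     -0.0006] w 0.0702 F [-0.5 -0.6  0.1]
((np.float64(283.9), np.float64(198.2)), [261, 175, 47, 47, 1749]) [ 0.55354156 -0.06594981  0.048     ]
```

View pics/w11.png

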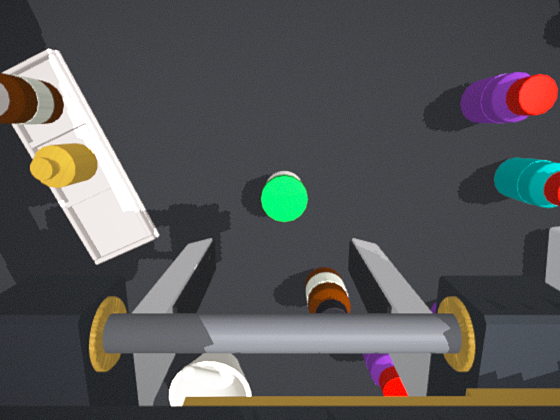

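View pics/s11.png

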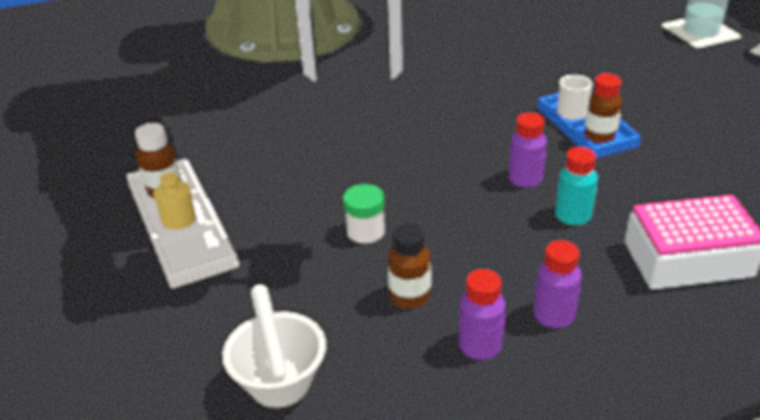

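Both kits' placed items are upright. The jar is at wrist (284,198), and its lid centre measures (0.5535, −0.066). Gripping it by the lid.

```bash
python3 -m jog '[[0,0.002,0.05,0,0,0,0.5],[0,0.002,0.09,0,0,0,0.5],[0,0.002,0.12,0,0,0,0.5],[0,0.002,0.145,0,0,0,0.5],[0,0.002,0.162,0,0,0,0.5],[0,0.002,0.172,0,0,0,0.5],[0,0.002,0.176,0,0,0,0.5],[0,0.002,0.176,0,0,0,0.5],[0,0.002,0.176,0,0,0,0.2],[0,0.002,0.176,0,0,0,-0.02],[0,0.002,0.176,0,0,0,-0.2],[0,0.002,0.176,0,0,0,-0.4],[0,0.002,0.176,0,0,0,-0.6],[0,0.002,0.176,0,0,0,-0.6],[0,0.002,0.176,0,0,0,-0.6],[0,0.002,0.176,0,0,0,-0.6]]' 30 && python3 -m jog '[[0,0,-0.005,0,0,0,-0.6],[0,0,-0.015,0,0,0,-0.6],[0,0,-0.035,0,0,0,-0.6],[0,0,-0.065,0,0,0,-0.6],[0,0,-0.1,0,0,0,-0.6],[0,0,-0.135,0,0,0,-0.6],[0,0,-0.165,0,0,0,-0.6],[0,0,-0.176,0,0,0,-0.6],[0,0,-0.176,0,0,0,-0.6],[0,0,-0.176,0,0,0,-0.6]]'
python3 d.py "(.5186,-.2518,.2)";python3 - <<'E'
from station import camera
import cv2
c=camera("scene"); cv2.imwrite("pics/s12.png",c["image"][:,:,::-1])
E
```

```text
time_s: 36.0
ee_pos: [0.5548, -0.0669, 0.0237]
eef_rot: [-3.141, 0.001, 2.783]
force: [-0.3, 0.5, 6.2]
grip_width: 0.0434
time_s: 37.0
ee_pos: [0.5542, -0.0666, 0.1983]
eef_rot: [-3.14, -0.001, 2.783]
force: [0.1, 0.0, -1.0]
grip_width: 0.0429
(.5186,-.2518,.2) tool delta [-0.032 -0.186 -0.001]
t 37.0 pos [ 0.5542 -0.0666  0.1983] turn/(pi/2) [-0.0009 -0.0005 -0.0007] w 0.0429 F [ 0.1  0.  -1. ]
```

View pics/s12.png

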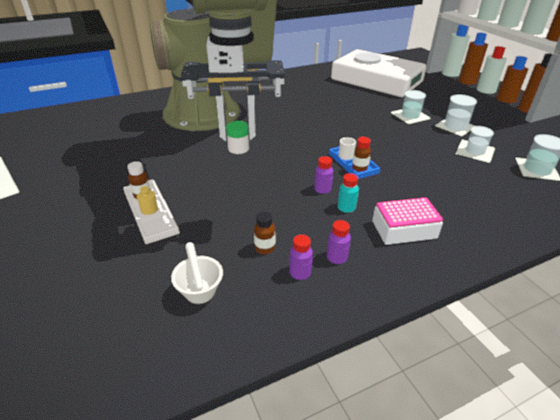

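The jar hangs upright (237,138). Carrying it to the last compartment.

```bash
python3 -m jog '[[-0.003,-0.018,0,0,0,0,-0.6],[-0.008,-0.045,0,0,0,0,-0.6],[-0.014,-0.08,0,0,0,0,-0.6],[-0.02,-0.115,0,0,0,0,-0.6],[-0.026,-0.15,0,0,0,0,-0.6],[-0.03,-0.175,0,0,0,0,-0.6],[-0.032,-0.186,0,0,0,0,-0.6],[-0.032,-0.186,0,0,0,0,-0.6],[-0.032,-0.186,0,0,0,0,-0.6],[-0.032,-0.186,0,0,0,0,-0.6]]'
python3 d.py "(.5186,-.252,.03)"
python3 - <<'E'
from h import *
from station import camera
c=camera("wrist"); im=c["image"][:,:,::-1].copy()
a=np.radians(3.4);R2=np.array([[np.cos(a),-np.sin(a)],[np.sin(a),np.cos(a)]])
for cc in (-.067,0,.067):
  q=np.array([proj(c,(*(np.array([.4517,-.2562])+R2@np.array([cc+x*.031,y*.031])),.016)) for x,y in ((-1,-1),(1,-1),(1,1),(-1,1))],int)
  cv2.polylines(im,[q],True,(0,0,255),1)
cv2.imwrite("pics/w13.png",im)
E
```

```text
time_s: 38.05
ee_pos: [0.5191, -0.2508, 0.198]
eef_rot: [-3.14, -0.002, 2.784]
force: [1.2, -0.1, -0.3]
grip_width: 0.0436
(.5186,-.252,.03) tool delta [-0.    -0.001  0.168]
t 38.05 pos [ 0.5191 -0.2508  0.198 ] turn/(pi/2) [-0.0008 -0.0011  0.0002] w 0.0436 F [ 1.2 -0.1 -0.3]
```

View pics/w13.png

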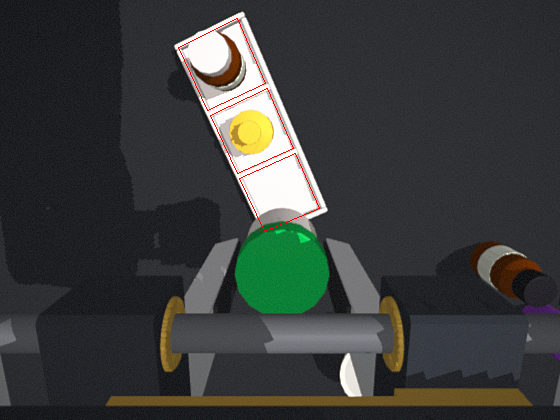

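```bash
python3 -m jog '[[0,0,0.04,0,0,0,-0.6],[0,0,0.075,0,0,0,-0.6],[0,0,0.105,0,0,0,-0.6],[0,0,0.127,0,0,0,-0.6],[0,0,0.143,0,0,0,-0.6],[0,0,0.153,0,0,0,-0.6],[0,0,0.158,0,0,0,-0.6],[0,0,0.161,0,0,0,-0.6],[0,0,0.163,0,0,0,-0.6],[0,0,0.165,0,0,0,-0.6],[0,0,0.166,0,0,0,-0.6],[0,0,0.167,0,0,0,-0.6],[0,0,0.168,0,0,0,-0.6],[0,0,0.168,0,0,0,-0.6]]'; python3 -m jog '[[0,0,0.0005,0,0,0,-0.6],[0,0,0.001,0,0,0,-0.6],[0,0,0.001,0,0,0,-0.6]]'
```

```text
time_s: 39.5
ee_pos: [0.5188, -0.251, 0.03]
eef_rot: [-3.14, -0.002, 2.784]
force: [0.6, 0.3, 0.1]
grip_width: 0.0437
time_s: 39.8
ee_pos: [0.5187, -0.251, 0.029]
eef_rot: [-3.14, -0.002, 2.784]
force: [1.0, -0.3, -1.5]
grip_width: 0.0433
```

```bash
python3 -m jog '[[0,0,0.0005,0,0,0,-0.6],[0,0,0.0008,0,0,0,-0.6],[0,0,0.0008,0,0,0,-0.6]]'
```

```text
time_s: 40.1
ee_pos: [0.5189, -0.251, 0.0288]
eef_rot: [-3.14, -0.001, 2.784]
force: [-2.4, 1.2, 6.2]
grip_width: 0.0432
```

Contact. Releasing, rising and moving clear.

```bash
python3 -m jog '[[0,0,0,0,0,0,-0.06],[0,0,0,0,0,0,-0.02],[0,0,0,0,0,0,0.1],[0,0,0,0,0,0,0.3],[0,0,0,0,0,0,0.4],[0,0,0,0,0,0,0.4],[0,0,-0.01,0,0,0,0.4],[0,0,-0.04,0,0,0,0.4],[0,0,-0.08,0,0,0,0.4],[0,0,-0.12,0,0,0,0.4],[0,0,-0.16,0,0,0,0.5],[0,0,-0.172,0,0,0,0.5],[0,0,-0.172,0,0,0,0.5],[0,0,-0.172,0,0,0,0.5]]'
python3 d.py "(.4,.05,.22)"
```

```text
time_s: 41.5
ee_pos: [0.5187, -0.2507, 0.1997]
eef_rot: [-3.14, -0.003, 2.784]
force: [-0.3, 0.3, -0.0]
grip_width: 0.0706
(.4,.05,.22) tool delta [ 0.216  0.24  -0.02 ]
t 41.5 pos [ 0.5187 -0.2507  0.1997] turn/(pi/2) [-0.0007 -0.0017  0.0002] w 0.0706 F [-0.3  0.3 -0. ]
```

```bash
python3 -m jog '[[0.216,0.24,-0.02,0,0,0,0.5],[0.216,0.24,-0.02,0,0,0,0.5],[0.216,0.24,-0.02,0,0,0,0.5],[0.216,0.24,-0.02,0,0,0,0.5],[0.216,0.24,-0.02,0,0,0,0.5],[0.216,0.24,-0.02,0,0,0,0.5],[0.216,0.24,-0.02,0,0,0,0.5],[0.216,0.24,-0.02,0,0,0,0.5],[0.216,0.24,-0.02,0,0,0,0.5],[0.216,0.24,-0.02,0,0,0,0.5]]'
python3 - <<'E'
from h import *
from station import camera
s=camera("scene"); cv2.imwrite("pics/s14.png",cv2.resize(s["image"][100:310,60:440,::-1],None,fx=2,fy=2,interpolation=cv2.INTER_CUBIC))
c=camera("top"); im=c["image"][:,:,::-1].copy(); cv2.imwrite("pics/t14.png",cv2.resize(im[105:335,120:410],None,fx=2.6,fy=2.6,interpolation=cv2.INTER_CUBIC))
t0=load("top0")
for nm,lo,hi,z in (("red",(0,150,90),(6,255,255),.08),("green",(50,120,60),(80,255,255),.053),("yel",(18,90,80),(32,255,255),.04)):
  for i,x in ((k,y) for k in (t0,c) for y in blobs(mask(k["image"],lo,hi)) if y[0][1]<330 and 110<y[0][0]<440): print("now" if i is c else "was",nm,x[0],onz(i,*x[0],z)[:2].round(3))
for n,box in (("black",(283,158,27,32)),("tip",(135,112,70,56)),("mortar",(340,126,50,52))):
  u,v,w,h=box; print(n,"mean abs diff",np.abs(t0["image"][v:v+h,u:u+w].astype(int)-c["image"][v:v+h,u:u+w]).mean().round(1))
E
```

```text
time_s: 42.5
ee_pos: [0.4004, 0.0491, 0.2192]
eef_rot: [-3.14, -0.004, 2.784]
force: [-0.1, 0.3, -0.1]
grip_width: 0.07
was red (np.float64(282.1), np.float64(129.7)) [ 0.762 -0.028]
was red (np.float64(242.9), np.float64(131.1)) [0.757 0.059]
was red (np.float64(230.9), np.float64(170.4)) [0.666 0.082]
was red (np.float64(192.3), np.float64(187.4)) [0.626 0.164]
was red (np.float64(196.6), np.float64(227.3)) [0.539 0.15 ]
now red (np.float64(282.1), np.float64(129.8)) [ 0.762 -0.028]
now red (np.float64(242.9), np.float64(131.1)) [0.757 0.059]
now red (np.float64(192.4), np.float64(187.4)) [0.626 0.164]
now red (np.float64(196.6), np.float64(227.3)) [0.539 0.15 ]
now red (np.float64(133.8), np.float64(242.4)) [0.503 0.283]
was green (np.float64(297.7), np.float64(224.9)) [ 0.553 -0.068]
now green (np.float64(380.6), np.float64(243.7)) [ 0.517 -0.25 ]
was yel (np.float64(238.4), np.float64(223.2)) [0.555 0.064]
now yel (np.float64(381.7), np.float64(274.2)) [ 0.451 -0.255]
black mean abs diff 0.8
tip mean abs diff 0.7
mortar mean abs diff 0.8
```

View pics/s14.png

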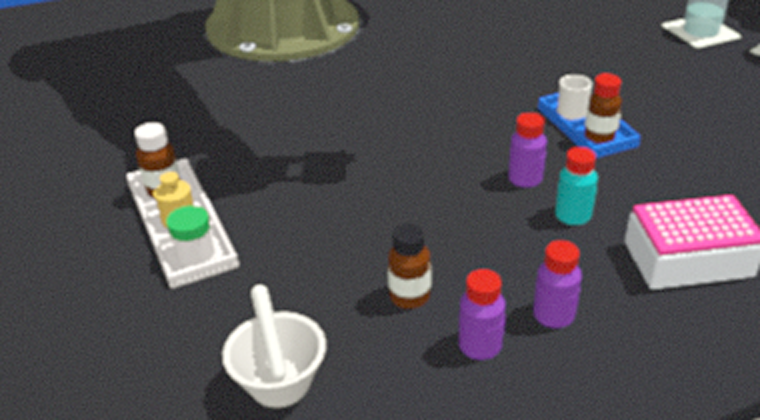

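View pics/t14.png

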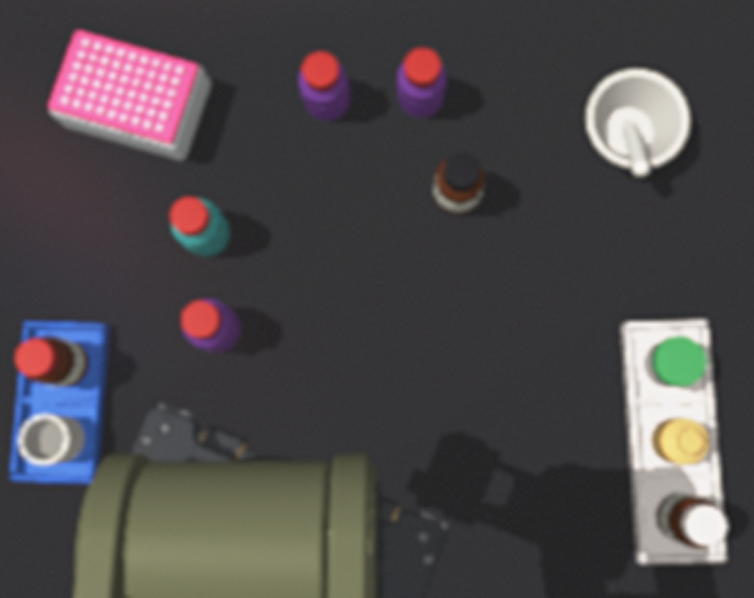

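All five items stand upright in their own compartments, and the bystanders and look-alikes haven't moved. Handing in.

```bash
python3 -c "
from station import ctrl; print(ctrl.hand_in())"
```

```text
the job is handed in; nothing more can be done
None
```

Both kits are made up and the job is handed in, at about 43 s of the 138 s allowed. I filled the blue tray first, with the red-capped brown bottle and then the crucible. The white tray followed, with the white-capped brown bottle, the brass weight and the green-lidded jar.

- **Placing:** the last pictures show all five upright, each in its own compartment. Measured from the top view, the red-capped bottle, weight and jar are within about 2 mm of where I aimed. I checked the crucible and the white-capped bottle by eye only.
- **Forces:** I lowered each item in steps of about 1 mm until it touched. The highest contact force I read was about 8 N. I read it only at the end of each move, so a brief peak in between would not show.
- **Left alone:** the top-view pictures of the black-capped bottle, tip box and mortar match those from the start. The purple and turquoise look-alikes have not moved.
- **Robot:** the gripper is open and well clear of everything.
- **Disagreement:** the wrist camera put the white tray about 2 mm further in +y than my first estimate. I allowed for this with the weight and jar; the bottle already had about 10 mm of room to each wall. No check failed.

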